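Index the reagent turntable with its ratchet lever

TASK

Bring the dropper bottle on the reagent turntable round to the fixed steel pointer by working the ratchet lever: push its upright black grip to the stop, let it spring back, and repeat just as often as it takes (the ratchet cannot turn it back). Do not touch the turntable plate or anything standing on it, and leave the lever back at rest.

Things in the scene. Friction and masses are not known exactly. Their poses are not given: they have to be found in the camera images.
- turntable: round aluminium plate 200 mm across, top 54 mm above the bench, on an upright axis; origin on the axis at bench height, z up. Friction holds it. It carries the bottle and some screw-cap pots (tops to 120 mm). The ratchet turns it only clockwise seen from above, 30 deg per full lever stroke (the first stroke 12 to 42 deg, as it starts between steps)
- bottle (a point): centre, half-way up, of the dropper bottle: narrow, amber, black rubber bulb, 38 mm across, 124 mm tall, the only bottle and the tallest thing on the turntable (top 178 mm above the bench); fixed in its pocket, centre 70 mm from the axis and 116 mm above the bench
- pointer_place (a point): where the bottle's centre is when it stands at the pointer: 70 mm from the turntable axis, 116 mm above the bench. The pointer is a fixed steel post, 102 mm tall, at the edge of the turntable's base with a cone aimed at the axis, on the right-hand side seen from the robot
- lever_grip (a point): point 85 mm above the bench on the lever's upright grip, a black round post 18 to 21 mm across, 30 to 130 mm above the bench, 165 mm from the turntable axis, on a flat arm (26 mm above the bench) that turns about that axis. It is on the robot's side, at rest at the right end of its swing; push it left (clockwise from above)
- ratchet_lever (a joint): angle of the lever, rad: 0 at rest, growing as the grip is pushed clockwise seen from above, 0.733 at the solid stop, the end of a full stroke. Needs about 2 to 7 N at the grip; a spring brings it back to 0 when let go, without moving the turntable

How it is judged:
At the end, for the whole second after the job is handed in: The dropper bottle stands still at the pointer (its centre within 14 mm of the pointer place, seen from above) and the lever is back at rest (under 0.1 rad) (horizontal distance between bottle and pointer_place below 0.014 m and value of joint ratchet_lever below 0.1 rad and angular speed of turntable below 0.1 rad/s); the robot touches nothing.
It fails at once if the robot touches the turntable or anything standing on it (contact force between any of the fingers, the arm and turntable above 1 N).
It also fails if it takes over 59 s, if anything falls off the work surface, if the arm or the gripper's body presses on something with over 40 N, if the wrist force passes 120 N, or if a joint passes its speed limit or range.

ROBOT

A 6-joint arm with a two-finger parallel gripper is mounted at the origin on a cart in front of the work surface, level with it; the furniture and walls round the work are solid. World frame = base frame: x ahead of the robot, y to its left, z up, the work surface at z = 0. Lengths are in m, angles in rad, forces in N, time in s.
With the tool pointing down it reaches from about 0.3 to 0.775 m from the base axis. Payload 14.6 kg.
Tool frame: the origin (TCP) lies at the very end of the fingers, on their centre line; the grasp point (between the pads) lies 19 mm behind it; z points along the fingers, y is the direction in which the jaws open and shut (so a half turn about z gives the same grasp; the last joint's range is limited). The gripper opens to 94 mm and grips with 3 to 60 N. Pads are 16 mm wide; open, the fingers measure 119 mm over their backs; the gripper's body (75 mm by 177 mm) begins 78 mm behind the grasp point.
Start: joints at [1.233, 0.3, 1.521, -0, 1.321, -0.067], TCP at [0.147, 0.53, 0.205] pointing down, gripper open.
Joint ranges: [-3.03, 3.03], [-0.79, 2.21], [0.23, 2.52], [-1.04, 4.18], [0, 3.07], [-2.55, 2.55]. Speed limits (rad/s): [2.22, 2.22, 2.57, 3.14, 3.14, 3.14].

INTERFACE

Orientations are given as [roll, pitch, yaw] about the fixed x, y, z axes, in that order (R = Rz(yaw) Ry(pitch) Rx(roll)).
In Python, from station import get_obs, vision, hand_in gives the robot as it stands.
- The arm moves only by the tool play_rows, never from a script. Its argument "moves" is a list of rows, each an object with "claw": the opening, from 0 (shut) to 1 (fully open); "linear": the shift along the tool's x, y, z in mm, a list of three; "turn": the turn, a rotation vector about the tool's x, y, z in rad, a list of three. In form: [{"claw": claw, "linear": [tx, ty, tz], "turn": [ax, ay, az]}, ...]. A call has 1 to 8 rows; each row is the pose to reach, as a shift and turn from the pose measured when the call began, along the tool's axes at that moment; what a row does not reach only later rows make up. A row lasts 1/8 s, in which the tool goes at most 62.5 mm and 10.7 degrees, less where a joint would pass 70% of its speed; a pose out of reach is approached as far as the arm can. A call with a gripper value outside its range is refused whole. The fingers move at their own pace and stop on an object; "force" is the grip in N (left out, the last holds). Time passes only in rows, so rows that repeat a pose let the fingers close. It gives the time, the measured TCP pose, the force and the opening at its end, in the units of the state.
- get_obs(): the state, without advancing time (a new reading comes with each control period).
- vision.camera(name): name is "scene" or "side" or "wrist"; returns the picture (420x560x3 uint8, blue, green, red); there is no depth.
- vision.camera_info(name): a dict with "camera_matrix" (3x3 intrinsics, pixels), "rvec" (rotation vector, rad) and "tvec" (3), from world to camera coordinates, as OpenCV has them; the wrist camera has in their place "mount" (4x4, takes a point from camera to tool coordinates, whose origin is the TCP and whose axes are the flange's). Camera axes: x right, y down, z forward; pixel columns grow to the right and rows downward; lengths in m; the calibration is good to about 2 mm. The wrist camera is an equidistant fisheye: a pixel r from the principal point sees the ray r / f radians off the axis. A picture is of the moment at which its call begins: read the wrist's pose just before it. camera_info takes no time and is no camera call.
- hand_in(): hands the job in, once; it reports no verdict.
The state is a dict: "time_s": time; "qpos": joint angles; "joint_vel": joint speeds; "tau": joint torques, N m; "ee_pos": TCP position; "eef_rot": TCP orientation; "force": force on the tool from outside, world axes, zero at the start; "moment": the same for the moment, N m; "grip_width": finger opening in m.
Only numpy, scipy, OpenCV 4.12 (cv2) and the standard library are available. Lean on these libraries where they do the work, as an engineer would, in place of code of your own. Each camera call takes 0.05 s, during which the arm holds its last target.

## Working session

There is one attempt and no reset: what is moved stays moved. The work goes in short steps, Python scripts to look and compute and a tool call to move; the robot and the scene stay as the last step left them, time stands still between calls to the robot, and variables do not carry over. Pictures are saved under pics/ and viewed, and the job is handed in when it is done.

Besides the shell and the picture viewer there is one more tool, called after "Call:" as name(argument=value, ...) on one line, values as JSON. play_rows: Moves the arm, as the interface text tells. Its arguments: {"type":"object","properties":{"moves":{"type":"array","items":{"type":"object","properties":{"claw":{"type":"number"},"linear":{"type":"array","items":{"type":"number"}},"turn":{"type":"array","items":{"type":"number"}}}}},"force":{"type":"number"}},"required":["moves"]}

```bash
mkdir -p pics; ls
python3 - <<'E'
from station import get_obs, vision
import cv2
o=get_obs(); print(o)
for n in("scene","side","wrist"):
    cv2.imwrite(f"pics/a_{n}.png",vision.camera(n)); print(n,vision.camera_info(n))
E
```

```text
pics
{'time_s': 0.0, 'qpos': array([ 1.23345039e+00,  3.00485792e-01,  1.52154779e+00, -1.27326122e-05,
        1.32071169e+00, -6.66052681e-02]), 'joint_vel': array([-0.00060494,  0.00182305,  0.00157972, -0.00016323,  0.00109633,
        0.00043145]), 'tau': array([ 2.68222779e-03, -5.31811595e+01, -3.52730584e+01,  7.09373178e-02,
        2.44394486e-02, -8.52377752e-05]), 'ee_pos': array([0.14701985, 0.52972367, 0.20489236]), 'eef_rot': array([-3.14044178e+00, -6.44076793e-05,  2.87085511e+00]), 'force': array([ 0.36077052, -0.11638894, -0.34971504]), 'moment': array([-0.01334477, -0.00862945, -0.0209754 ]), 'grip_width': 0.09407241988916794}
scene {'camera_matrix': array([[482.27559662,   0.        , 278.42290751],
       [  0.        , 482.27559662, 204.68121745],
       [  0.        ,   0.        ,   1.        ]]), 'rvec': array([ 1.94764545, -0.92099635,  0.53259997]), 'tvec': array([-0.5214288 ,  0.21962425,  0.67469571])}
side {'camera_matrix': array([[453.1929589 ,   0.        , 281.52639601],
       [  0.        , 453.1929589 , 210.28791751],
       [  0.        ,   0.        ,   1.        ]]), 'rvec': array([ 1.90768328, -1.72193443,  0.60224077]), 'tvec': array([-0.32544526,  0.44660789,  0.61922532])}
wrist {'camera_matrix': array([[325.1922621 ,   0.        , 275.96560627],
       [  0.        , 325.1922621 , 212.16325651],
       [  0.        ,   0.        ,   1.        ]]), 'mount': array([[ 1.11866415e-03, -9.70009502e-01, -2.43064424e-01,
         7.17396146e-02],
       [ 9.99999044e-01,  1.28263569e-03, -5.16347576e-04,
         1.02354257e-03],
       [ 8.12625162e-04, -2.43063614e-01,  9.70010010e-01,
        -1.79516780e-01],
       [ 0.00000000e+00,  0.00000000e+00,  0.00000000e+00,
         1.00000000e+00]])}
```

View pics/a_scene.png

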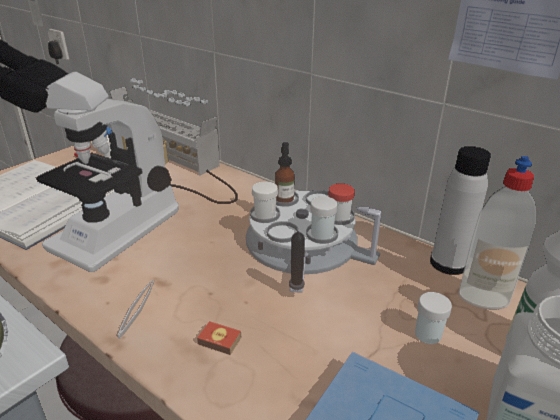

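View pics/a_side.png

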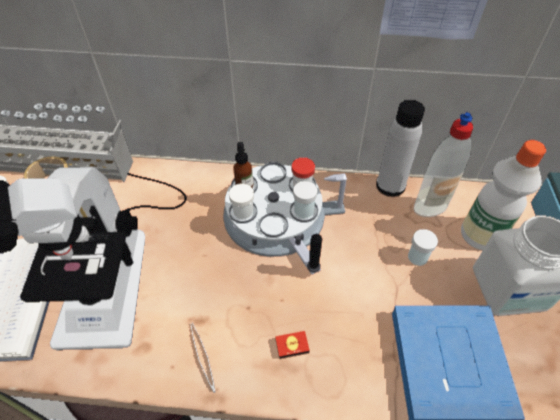

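View pics/a_wrist.png

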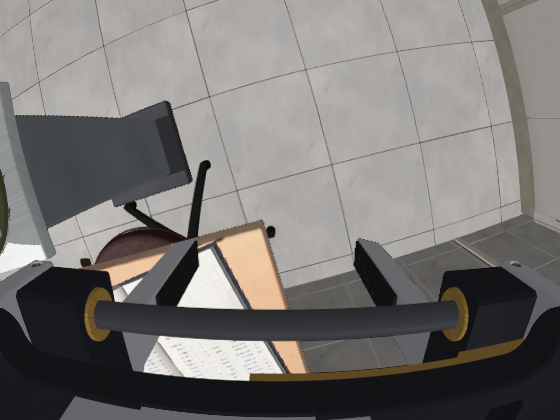

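The scene view shows the bottle near (285,180), the pointer post near (375,235) and the grip near (298,262). The side view shows them at (242,165), (342,195) and (315,252), with the hub at (273,197). I'll zoom in on both before measuring.

Run:
```python
import cv2
a=cv2.imread("pics/a_scene.png")[135:305,235:395]; cv2.imwrite("pics/z_scene.png",cv2.resize(a,None,fx=3.5,fy=3.5,interpolation=cv2.INTER_CUBIC))
a=cv2.imread("pics/a_side.png")[135:285,215:365]; cv2.imwrite("pics/z_side.png",cv2.resize(a,None,fx=4,fy=4,interpolation=cv2.INTER_CUBIC))
```

```text
(no output)
```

View pics/z_scene.png

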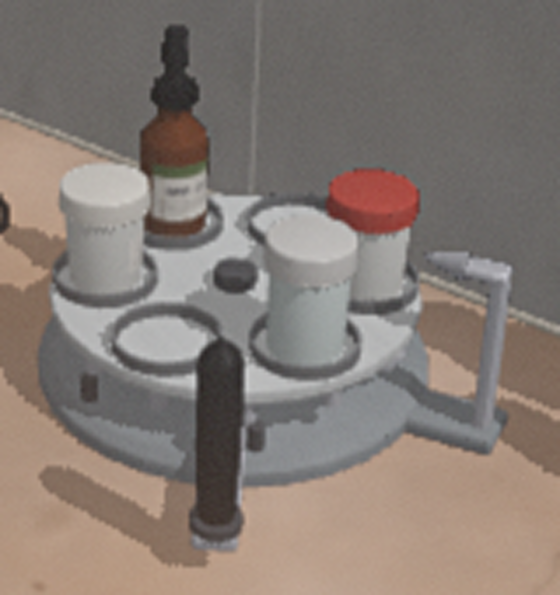

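View pics/z_side.png

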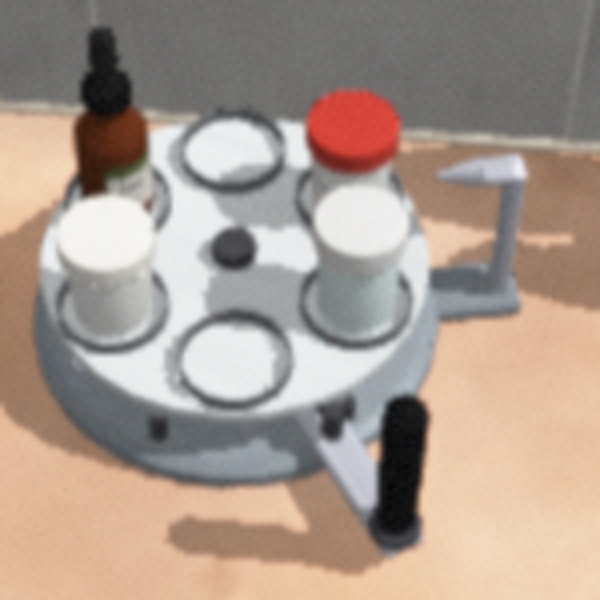

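```bash
cat > h.py <<'E'
import numpy as np, cv2
from station import vision
I={n:vision.camera_info(n) for n in("scene","side")}
def ray(n,p):
    i=I[n];R,_=cv2.Rodrigues(i["rvec"]);t=np.ravel(i["tvec"])
    u=cv2.undistortPoints(np.array([[p]],float),i["camera_matrix"],None)[0,0]
    return -R.T@t,R.T@np.r_[u,1]
def plane(n,p,z):
    c,d=ray(n,p);return c+d*(z-c[2])/d[2]
def tri(a,b):
    c1,d1=ray("scene",a);c2,d2=ray("side",b)
    s=np.linalg.lstsq(np.c_[d1,-d2],c2-c1,rcond=None)[0]
    A=c1+s[0]*d1;B=c2+s[1]*d2
    return (A+B)/2,np.linalg.norm(A-B)
def proj(n,P):
    i=I[n];return cv2.projectPoints(np.array(P,float).reshape(-1,3),i["rvec"],i["tvec"],i["camera_matrix"],None)[0].reshape(-1,2)
E
python3 - <<'E'
from h import *
np.set_printoptions(precision=4,suppress=True)
S=lambda x,y:(x/3.5+235-.36,y/3.5+135-.36)
D=lambda x,y:(x/4+215-.375,y/4+135-.375)
for k,a,b in[("hub",(236,270),(234,243)),("bot",(176,30),(101,33)),("bulbbase",(175,95),(105,92)),("griptop",(220,343),(407,400)),("gripbot",(216,520),(397,530)),("conetip",(430,258),(440,174)),("posttop",(503,268),(518,163)),
 ("redcap",(374,190),(354,118)),("rim pocket NE",(0,0),(0,0))][:8]:
    print(k,*tri(S(*a),D(*b)))
# plate ellipse in each view: sample pockets
P={}
ax=tri(S(236,270),D(234,243))[0]
for k,a in[("pocket near",(165,340)),("pot left base",(105,275)),("pot right base",(305,343)),("pocketfar",(296,222))]:print(k,plane("scene",S(*a),.054)-ax)
for k,a in[("pocket near",(235,358)),("pocketfar",(233,150)),("red",(352,200)),("rt",(357,302)),("l",(112,302)),("bot",(118,200))]:
    p=plane("side",D(*a),.054);print(k,p,(p-ax)[:2],np.hypot(*(p-ax)[:2]),np.degrees(np.arctan2(*(p-ax)[1::-1])))
E
```

```text
hub [ 0.5876 -0.2495  0.0662] 0.0014468834413529376
bot [ 0.6149 -0.1854  0.1777] 0.0005984899880729865
bulbbase [ 0.6156 -0.1844  0.1387] 0.0013861069185904264
griptop [ 0.4514 -0.3407  0.1302] 2.3243607127610665e-05
gripbot [ 0.4482 -0.3424  0.0336] 0.0035894416405944955
conetip [ 0.6131 -0.3501  0.1008] 0.0014531885440797194
posttop [ 0.6178 -0.3878  0.1076] 0.0012784891175884555
redcap [ 0.6306 -0.3051  0.1169] 0.00024852224016857073
pocket near [-0.0609 -0.0014 -0.0122]
pot left base [-0.0326  0.0633 -0.0122]
pot right base [-0.0173 -0.0581 -0.0122]
pocketfar [ 0.0814  0.0166 -0.0122]
pocket near [ 0.5235 -0.2569  0.054 ] [-0.0641 -0.0073] 0.06449499887219677 -173.46038740344045
pocketfar [ 0.6625 -0.2397  0.054 ] [0.0749 0.0098] 0.07554692550240356 7.459766716128262
red [ 0.6328 -0.306   0.054 ] [ 0.0452 -0.0565] 0.07235687793806318 -51.30666765343546
rt [ 0.5645 -0.3136  0.054 ] [-0.023  -0.0641] 0.06810837665822554 -109.7767712110216
l [ 0.5523 -0.1915  0.054 ] [-0.0353  0.058 ] 0.06792973413328776 121.33345987660927
bot [ 0.6206 -0.1838  0.054 ] [0.033  0.0657] 0.07352225971895136 63.328579689455296
```

Run:
```python
from h import *
np.set_printoptions(precision=3,suppress=True)
for k,p in[("scope base near",(57,345)),("base near R",(135,340)),("R knob",(130,250)),("base far R",(140,235)),("notebook",(40,350)),("table edge",(300,412)),("tweez",(210,388)),("white bottle",(392,190)),("spot",(420,262))]:print(k,plane("side",p,0))
print("scope head",tri((88,95),(75,190)), tri((160,180),(128,222)))
print("eyepiece",tri((40,75),(5,215)))
from station import get_obs
```

```text
scope base near [0.264 0.094 0.   ]
base near R [ 0.287 -0.039  0.   ]
R knob [0.47  0.029 0.   ]
base far R [0.508 0.02  0.   ]
notebook [0.252 0.119 0.   ]
table edge [ 0.197 -0.336  0.   ]
tweez [ 0.219 -0.186  0.   ]
white bottle [ 0.685 -0.504  0.   ]
spot [ 0.5  -0.55  0.  ]
scope head (array([ 0.354, -0.011,  0.304]), np.float64(0.02123927327781922)) (array([0.469, 0.007, 0.096]), np.float64(0.0027571915424027976))
eyepiece (array([0.299, 0.04 , 0.33 ]), np.float64(0.003079817362191858))
```

Run:
```python
from h import *
np.set_printoptions(precision=3,suppress=True)
for z in(.3,.35,.4,.45,.5):print(z,plane("scene",(5,42),z),plane("scene",(85,78),z),plane("side",(50,180),z),plane("side",(3,185),z))
```

```text
0.3 [0.431 0.45  0.3  ] [0.391 0.074 0.3  ] [0.384 0.034 0.3  ] [0.369 0.094 0.3  ]
0.35 [0.333 0.209 0.35 ] [ 0.301 -0.088  0.35 ] [ 0.342 -0.006  0.35 ] [0.328 0.048 0.35 ]
0.4 [ 0.234 -0.032  0.4  ] [ 0.211 -0.25   0.4  ] [ 0.3   -0.045  0.4  ] [0.287 0.002 0.4  ]
0.45 [ 0.136 -0.274  0.45 ] [ 0.122 -0.412  0.45 ] [ 0.257 -0.085  0.45 ] [ 0.247 -0.044  0.45 ]
0.5 [ 0.038 -0.515  0.5  ] [ 0.032 -0.575  0.5  ] [ 0.215 -0.125  0.5  ] [ 0.206 -0.09   0.5  ]
```

Call:
play_rows(moves=[{"claw":0,"linear":[0,0,-50],"turn":[0,0,0.17]},{"claw":0,"linear":[0,0,-100],"turn":[0,0,0.34]},{"claw":0,"linear":[0,0,-150],"turn":[0,0,0.51]},{"claw":0,"linear":[0,0,-200],"turn":[0,0,0.68]},{"claw":0,"linear":[0,0,-250],"turn":[0,0,0.85]},{"claw":0,"linear":[0,0,-300],"turn":[0,0,1.02]},{"claw":0,"linear":[0,0,-345],"turn":[0,0,1.19]},{"claw":0,"linear":[0,0,-345],"turn":[0,0,1.36]}])

```text
time_s: 1.15
ee_pos: [0.1471, 0.5301, 0.5531]
eef_rot: [3.14, -0.005, 1.505]
force: [0.3, 0.6, -0.7]
grip_width: 0.0173
```

Call:
play_rows(moves=[{"claw":0,"linear":[-40,50,0],"turn":[0,0,0.1]},{"claw":0,"linear":[-80,100,0],"turn":[0,0,0.2]},{"claw":0,"linear":[-120,150,0],"turn":[0,0,0.3]},{"claw":0,"linear":[-160,200,0],"turn":[0,0,0.4]},{"claw":0,"linear":[-200,250,0],"turn":[0,0,0.5]},{"claw":0,"linear":[-240,300,0],"turn":[0,0,0.6]},{"claw":0,"linear":[-290,325,0],"turn":[0,0,0.7]},{"claw":0,"linear":[-345,340,0],"turn":[0,0,0.8]}])

```text
time_s: 2.15
ee_pos: [0.465, 0.1616, 0.5508]
eef_rot: [-3.138, -0.002, 0.701]
force: [1.0, 0.1, -0.2]
grip_width: 0.0005
```

Call:
play_rows(moves=[{"claw":0,"linear":[-42,42,0],"turn":[0,0,0.06]},{"claw":0,"linear":[-84,85,0],"turn":[0,0,0.12]},{"claw":0,"linear":[-126,128,0],"turn":[0,0,0.18]},{"claw":0,"linear":[-168,170,0],"turn":[0,0,0.24]},{"claw":0,"linear":[-210,213,0],"turn":[0,0,0.3]},{"claw":0,"linear":[-252,256,0],"turn":[0,0,0.36]},{"claw":0,"linear":[-294,298,0],"turn":[0,0,0.42]},{"claw":0,"linear":[-336,341,0],"turn":[0,0,0.48]}])

```text
time_s: 3.15
ee_pos: [0.4278, -0.3176, 0.5489]
eef_rot: [-3.138, -0.0, 0.219]
force: [0.4, 0.6, 1.0]
grip_width: 0.0004
```

Run:
```python
from station import get_obs, vision
import cv2
o=get_obs(); print(o['time_s'],o['ee_pos'],o['eef_rot'],o['qpos'])
cv2.imwrite("pics/b_wrist.png",vision.camera("wrist"))
```

```text
3.15 [ 0.42780298 -0.31762293  0.5489077 ] [-3.13765633e+00 -2.54732954e-04  2.19413302e-01] [-0.70870244  0.30348109  0.73094273  0.0029872   2.11016521  0.64421046]
```

View pics/b_wrist.png

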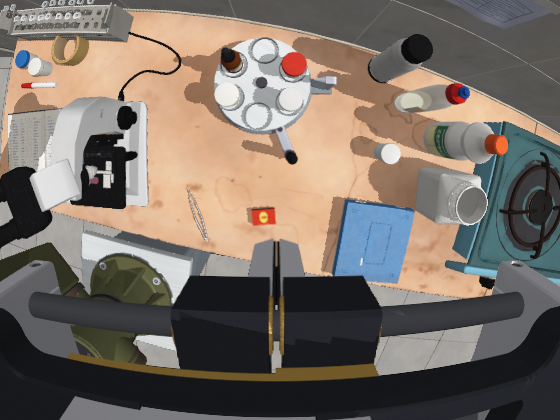

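The wrist view shows the hub at (261,82), the grip top at (291,158), the bottle tip near (227,53) and the pointer cone near (318,85). I'll check these against the earlier axis and grip positions.

```bash
cat >> h.py <<'E'
from scipy.spatial.transform import Rotation as Ro
def wplane(p,z,o):
    i=vision.camera_info("wrist");K=i["camera_matrix"];M=i["mount"]
    v=np.array([(p[0]-K[0,2])/K[0,0],(p[1]-K[1,2])/K[1,1]]);r=np.hypot(*v)
    d=np.r_[v/r*np.sin(r),np.cos(r)]
    R=Ro.from_euler("xyz",o["eef_rot"]).as_matrix()
    c=R@M[:3,3]+o["ee_pos"];d=R@M[:3,:3]@d
    return c+d*(z-c[2])/d[2]
E
python3 - <<'E'
from h import *
from station import get_obs
o=get_obs()
np.set_printoptions(precision=4,suppress=True)
for k,p,z in[("hub",(261.5,82),.066),("grip top",(291.5,158),.125),("post top",(333,80),.105),("tip",(315,86),.1),("pocket near",(258,117),.054),("pocketfar",(265,50),.054),("red",(293,64),.118),("Lpot",(228,96),.118),("Rpot",(291,97),.118),("bottip",(227,51),.178)]:print(k,wplane(p,z,o))
a=cv2.imread("pics/b_wrist.png")[30:175,200:345]; cv2.imwrite("pics/z_w.png",cv2.resize(a,None,fx=4,fy=4,interpolation=cv2.INTER_CUBIC))
E
```

```text
hub [ 0.5879 -0.2548  0.066 ]
grip top [ 0.4531 -0.3432  0.125 ]
post top [ 0.6171 -0.389   0.105 ]
tip [ 0.5978 -0.3584  0.1   ]
pocket near [ 0.5166 -0.2623  0.054 ]
pocketfar [ 0.6584 -0.2461  0.054 ]
red [ 0.6268 -0.3084  0.118 ]
Lpot [ 0.5427 -0.2034  0.118 ]
Rpot [ 0.5641 -0.3182  0.118 ]
bottip [ 0.6149 -0.1949  0.178 ]
```

View pics/z_w.png

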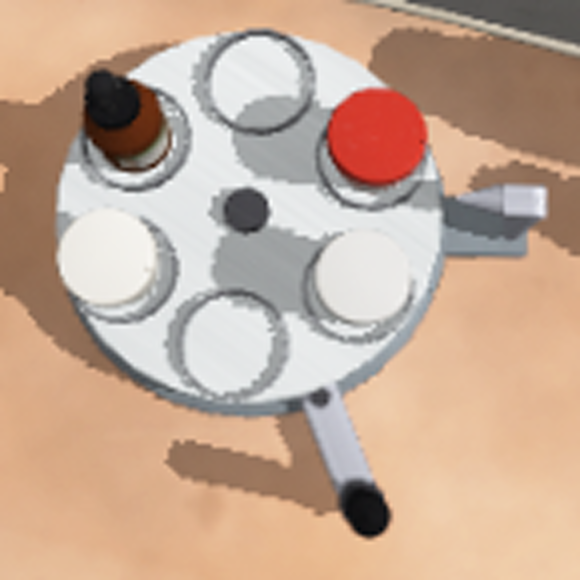

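Call:
play_rows(moves=[{"claw":0,"linear":[8,30,40],"turn":[0,0,0]},{"claw":0,"linear":[18,60,90],"turn":[0,0,0]},{"claw":0,"linear":[18,76,145],"turn":[0,0,0]},{"claw":0,"linear":[18,76,205],"turn":[0,0,0]},{"claw":0,"linear":[18,76,265],"turn":[0,0,0]},{"claw":0,"linear":[18,76,325],"turn":[0,0,0]},{"claw":0,"linear":[18,76,380],"turn":[0,0,0]},{"claw":0,"linear":[18,76,430],"turn":[0,0,0]}])

```text
time_s: 4.2
ee_pos: [0.4583, -0.3908, 0.1136]
eef_rot: [-3.134, 0.004, 0.212]
force: [-0.2, 0.1, -0.5]
grip_width: 0.0003
```

Run:
```python
from station import get_obs, vision
import cv2
o=get_obs(); print(o['time_s'],o['ee_pos'],o['eef_rot'],o['qpos'])
cv2.imwrite("pics/c_wrist.png",vision.camera("wrist"))
```

```text
4.2 [ 0.45828579 -0.39081739  0.11356045] [-3.13404138  0.00384087  0.21214343] [-7.67370378e-01  5.05049691e-01  1.45647473e+00  1.09995491e-03
  1.18847869e+00  5.90882367e-01]
```

View pics/c_wrist.png

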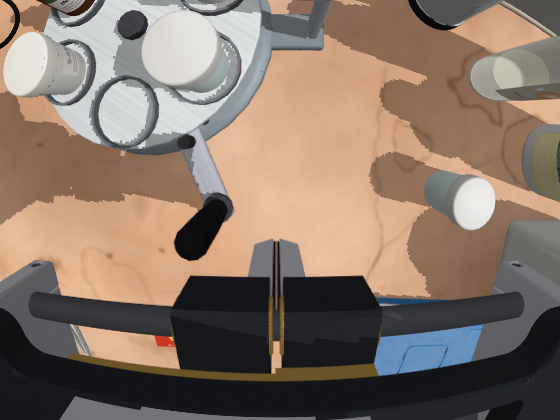

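Call:
play_rows(moves=[{"claw":0,"linear":[2,0,14],"turn":[0,0,0]},{"claw":0,"linear":[4,0,26],"turn":[0,0,0]},{"claw":0,"linear":[4,-10,26],"turn":[0,0,0]},{"claw":0,"linear":[4,-16,26],"turn":[0,0,0]},{"claw":0,"linear":[4,-20,26],"turn":[0,0,0]}])

```text
time_s: 4.88
ee_pos: [0.4559, -0.368, 0.0822]
eef_rot: [-3.128, 0.008, 0.212]
force: [-0.7, -0.5, 0.6]
grip_width: 0.0005
```

Run:
```python
from h import *
from station import get_obs
o=get_obs(); print(o['ee_pos'],o['eef_rot'],o['force'])
cv2.imwrite("pics/d_scene.png",vision.camera("side"))
a=cv2.imread("pics/d_scene.png")[100:300,200:400]; cv2.imwrite("pics/z_d.png",cv2.resize(a,None,fx=3,fy=3))
R=Ro.from_euler("xyz",o["eef_rot"]).as_matrix()
# stroke plan, tool coordinates from here (mm)
ax=np.array([.588,-.252]);g0=np.array([.4515,-.3425])
r=np.hypot(*(g0-ax));a0=np.arctan2(*(g0-ax)[::-1])
for q in(0,.1,.2,.3,.4,.5,.6,.7,.733,.76):
    g=ax+r*np.array([np.cos(a0-q),np.sin(a0-q)])
    t=np.r_[g,0.09]-R[:,1]*-1*0-0*R[:,1]
    p=np.r_[g,o['ee_pos'][2]]+0.0225*R[:,1]
    print(q,np.round(1e3*R.T@(p-o['ee_pos']),1))
```

```text
[ 0.45594589 -0.3679637   0.08220542] [-3.12793903  0.00791216  0.21244416] [-0.71824912 -0.51157422  0.55830372]
0 [ 1.  -3.3  0.3]
0.1 [ -4.2 -18.8   0.6]
0.2 [ -7.8 -34.8   0.8]
0.3 [ -9.8 -51.1   1.1]
0.4 [-10.2 -67.4   1.3]
0.5 [ -8.9 -83.7   1.5]
0.6 [ -6.  -99.9   1.7]
0.7 [  -1.6 -115.6    1.9]
0.733 [   0.3 -120.7    2. ]
0.76 [   1.9 -124.8    2. ]
```

View pics/z_d.png

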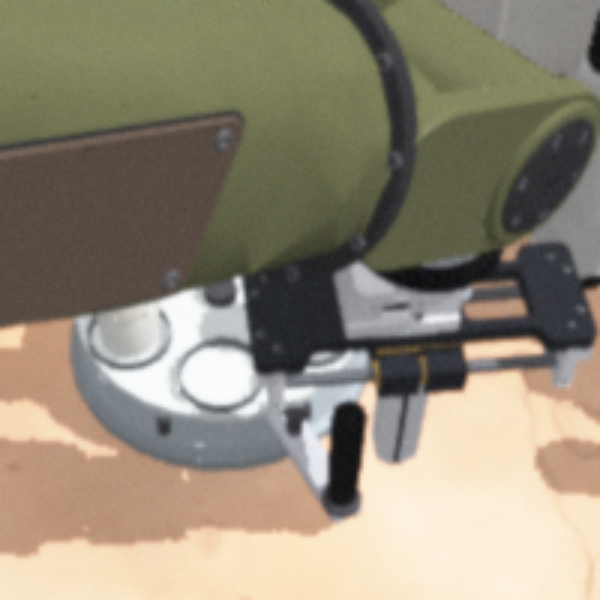

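The closed fingers stand just right of the grip, in line with its swing. Now the first stroke.

Call:
play_rows(moves=[{"claw":0,"linear":[-2,-15,-6],"turn":[0,0,0]},{"claw":0,"linear":[-7,-32,-6],"turn":[0,0,0]},{"claw":0,"linear":[-10,-50,-6],"turn":[0,0,0]},{"claw":0,"linear":[-10,-68,-6],"turn":[0,0,0]},{"claw":0,"linear":[-9,-86,-6],"turn":[0,0,0]},{"claw":0,"linear":[-5,-103,-6],"turn":[0,0,0]},{"claw":0,"linear":[-1,-115,-6],"turn":[0,0,0]},{"claw":0,"linear":[0,-117,-6],"turn":[0,0,0]}])

```text
time_s: 5.92
ee_pos: [0.431, -0.253, 0.0904]
eef_rot: [-3.129, 0.008, 0.213]
force: [-2.1, -5.4, 0.4]
grip_width: 0.0005
```

Run:
```python
from h import *
from station import get_obs
o=get_obs(); print(o['time_s'],o['ee_pos'],o['eef_rot'],o['force'])
cv2.imwrite("pics/e_w.png",vision.camera("wrist"))
```

```text
5.925 [ 0.43097498 -0.2529911   0.09035932] [-3.12887548  0.00807486  0.21335023] [-2.10917068 -5.40503128  0.36558837]
```

View pics/e_w.png

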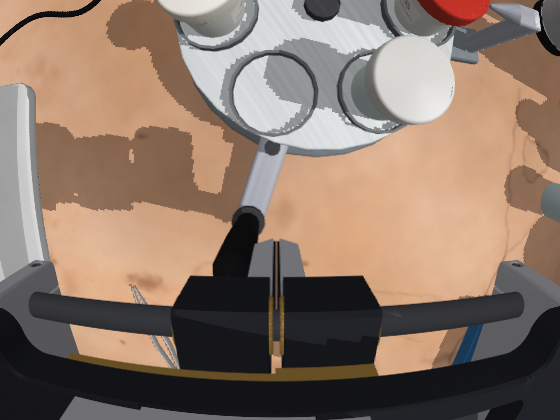

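Call:
play_rows(moves=[{"claw":0,"linear":[1,-4,0],"turn":[0,0,0]},{"claw":0,"linear":[2,-7,0],"turn":[0,0,0]},{"claw":0,"linear":[2,-7,0],"turn":[0,0,0]}])

```text
time_s: 6.35
ee_pos: [0.4314, -0.2467, 0.0907]
eef_rot: [-3.131, 0.008, 0.213]
force: [-0.2, -10.1, -4.0]
grip_width: 0.0008
```

Call:
play_rows(moves=[{"claw":0,"linear":[1,-4,0],"turn":[0,0,0]},{"claw":0,"linear":[1,-4,0],"turn":[0,0,0]}])

```text
time_s: 6.6
ee_pos: [0.4316, -0.2449, 0.0909]
eef_rot: [-3.136, 0.007, 0.213]
force: [2.5, -22.8, -13.2]
grip_width: 0.0007
```

Call:
play_rows(moves=[{"claw":0,"linear":[-2,15,2],"turn":[0,0,0]},{"claw":0,"linear":[-8,35,2],"turn":[0,0,0]},{"claw":0,"linear":[-11,55,2],"turn":[0,0,0]},{"claw":0,"linear":[-11,75,2],"turn":[0,0,0]},{"claw":0,"linear":[-9,95,2],"turn":[0,0,0]},{"claw":0,"linear":[-4,115,2],"turn":[0,0,0]},{"claw":0,"linear":[-2,132,2],"turn":[0,0,0]},{"claw":0,"linear":[-2,136,2],"turn":[0,0,0]}])

```text
time_s: 7.6
ee_pos: [0.4581, -0.3793, 0.0878]
eef_rot: [-3.136, 0.007, 0.212]
force: [0.4, 0.2, -0.1]
grip_width: 0.0007
```

Run:
```python
from h import *
from station import get_obs
o=get_obs(); print(o['time_s'],o['ee_pos'],o['eef_rot'],o['force'])
a=vision.camera("wrist");b=vision.camera("scene")
cv2.imwrite("pics/f_w.png",np.hstack([cv2.resize(a,(400,300)),cv2.resize(b,(400,300))]))
cv2.imwrite("pics/f_wr.png",a);cv2.imwrite("pics/f_sc.png",b)
```

```text
7.6 [ 0.45813676 -0.37927533  0.08780385] [-3.1357036   0.00744073  0.21201833] [ 0.36780606  0.20864455 -0.07578696]
```

View pics/f_w.png

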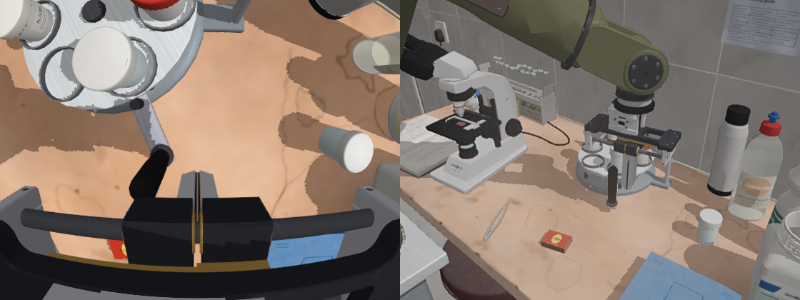

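Run:
```python
from h import *
from station import get_obs
o=get_obs(); ax=np.array([.588,-.252])
for k,p,z in[("hub",(129,14),.066),("pot",(147,81),.12),("pocket",(81,102),.054)]:
    w=wplane(p,z,o)[:2];d=w-ax;print(k,w,np.hypot(*d),np.degrees(np.arctan2(d[1],d[0])))
a=cv2.imread("pics/f_wr.png")[0:300,0:380];cv2.imwrite("pics/f_z.png",cv2.resize(a,None,fx=2,fy=2))
```

```text
hub [ 0.58851604 -0.24808827] 0.003945619214883391 82.48481347391787
pot [ 0.53866636 -0.29763403] 0.06720321729326728 -137.23091637128246
pocket [ 0.5239192 -0.2160896] 0.07345682824651292 150.73405502218566
```

View pics/f_z.png

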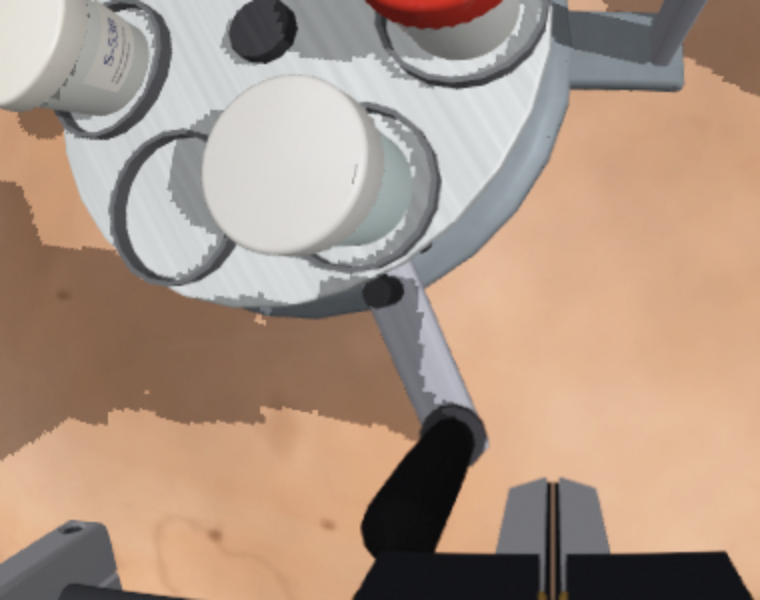

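Pot and pocket readings give about 24–36°. The pot (24°) is the better one, since the pocket is partly hidden. I predicted 24°, so four more strokes.

Call:
play_rows(moves=[{"claw":0,"linear":[-2,-22,0],"turn":[0,0,0]},{"claw":0,"linear":[-7,-42,0],"turn":[0,0,0]},{"claw":0,"linear":[-10,-60,0],"turn":[0,0,0]},{"claw":0,"linear":[-10,-78,0],"turn":[0,0,0]},{"claw":0,"linear":[-9,-96,0],"turn":[0,0,0]},{"claw":0,"linear":[-5,-113,0],"turn":[0,0,0]},{"claw":0,"linear":[-1,-127,0],"turn":[0,0,0]},{"claw":0,"linear":[1,-134,0],"turn":[0,0,0]}])

```text
time_s: 8.7
ee_pos: [0.4304, -0.247, 0.0889]
eef_rot: [-3.137, 0.008, 0.213]
force: [-3.9, -11.7, -1.2]
grip_width: 0.0003
```

Call:
play_rows(moves=[{"claw":0,"linear":[1,-5,0],"turn":[0,0,0]},{"claw":0,"linear":[1,-5,0],"turn":[0,0,0]},{"claw":0,"linear":[1,-5,0],"turn":[0,0,0]}])

```text
time_s: 9.07
ee_pos: [0.4304, -0.2447, 0.0891]
eef_rot: [3.14, 0.007, 0.213]
force: [2.0, -27.6, -12.2]
grip_width: 0.0004
```

Call:
play_rows(moves=[{"claw":0,"linear":[-2,15,1],"turn":[0,0,0]},{"claw":0,"linear":[-8,35,1],"turn":[0,0,0]},{"claw":0,"linear":[-11,55,1],"turn":[0,0,0]},{"claw":0,"linear":[-11,75,1],"turn":[0,0,0]},{"claw":0,"linear":[-9,95,1],"turn":[0,0,0]},{"claw":0,"linear":[-4,115,1],"turn":[0,0,0]},{"claw":0,"linear":[-1,132,1],"turn":[0,0,0]},{"claw":0,"linear":[-1,136,1],"turn":[0,0,0]}])

```text
time_s: 10.07
ee_pos: [0.458, -0.3788, 0.0879]
eef_rot: [3.141, 0.007, 0.212]
force: [-0.3, 1.1, 0.2]
grip_width: 0.0004
```

Run:
```python
from h import *
from station import get_obs
o=get_obs(); print(o['time_s'],o['ee_pos'],o['eef_rot'],o['force'])
a=vision.camera("wrist")
cv2.imwrite("pics/g_wr.png",a)
```

```text
10.075 [ 0.45804991 -0.37879281  0.08789486] [3.14093264 0.00749035 0.2123365 ] [-0.32710916  1.06785599  0.17150726]
```

View pics/g_wr.png

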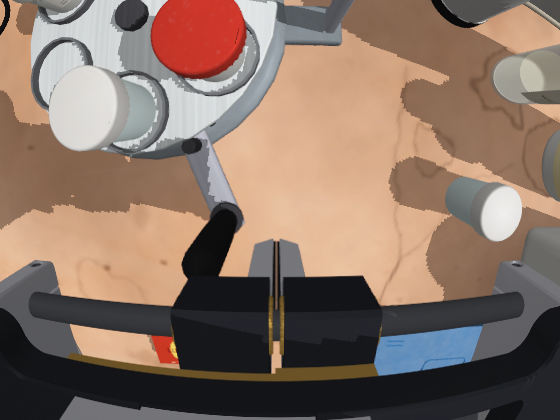

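The table has turned another step: the red pot is now at (198,35) and the lever is back at rest. Third stroke.

Call:
play_rows(moves=[{"claw":0,"linear":[-2,-22,0],"turn":[0,0,0]},{"claw":0,"linear":[-7,-42,0],"turn":[0,0,0]},{"claw":0,"linear":[-10,-60,0],"turn":[0,0,0]},{"claw":0,"linear":[-10,-78,0],"turn":[0,0,0]},{"claw":0,"linear":[-9,-96,0],"turn":[0,0,0]},{"claw":0,"linear":[-5,-113,0],"turn":[0,0,0]},{"claw":0,"linear":[-1,-127,0],"turn":[0,0,0]},{"claw":0,"linear":[1,-134,0],"turn":[0,0,0]}])

```text
time_s: 11.12
ee_pos: [0.4303, -0.2472, 0.0881]
eef_rot: [3.14, 0.008, 0.213]
force: [-4.0, -11.8, -0.3]
grip_width: 0.0004
```

Call:
play_rows(moves=[{"claw":0,"linear":[1,-5,0],"turn":[0,0,0]},{"claw":0,"linear":[1,-5,0],"turn":[0,0,0]},{"claw":0,"linear":[1,-5,0],"turn":[0,0,0]}])

```text
time_s: 11.5
ee_pos: [0.4304, -0.245, 0.0883]
eef_rot: [3.134, 0.007, 0.213]
force: [1.4, -25.4, -10.1]
grip_width: 0.0007
```

Call:
play_rows(moves=[{"claw":0,"linear":[-2,15,1],"turn":[0,0,0]},{"claw":0,"linear":[-8,35,1],"turn":[0,0,0]},{"claw":0,"linear":[-11,55,1],"turn":[0,0,0]},{"claw":0,"linear":[-11,75,1],"turn":[0,0,0]},{"claw":0,"linear":[-9,95,1],"turn":[0,0,0]},{"claw":0,"linear":[-4,115,1],"turn":[0,0,0]},{"claw":0,"linear":[-1,132,1],"turn":[0,0,0]},{"claw":0,"linear":[-1,136,1],"turn":[0,0,0]}])

```text
time_s: 12.5
ee_pos: [0.458, -0.3791, 0.0879]
eef_rot: [3.135, 0.007, 0.212]
force: [-0.7, 0.6, -0.4]
grip_width: 0.0003
```

Run:
```python
from h import *
from station import get_obs
o=get_obs(); print(o['time_s'],o['ee_pos'],o['eef_rot'],o['force'])
cv2.imwrite("pics/h_wr.png",vision.camera("wrist"))
```

```text
12.5 [ 0.45799213 -0.37906419  0.08792733] [3.13462362 0.00733155 0.21210358] [-0.65689805  0.60047184 -0.42163025]
```

View pics/h_wr.png

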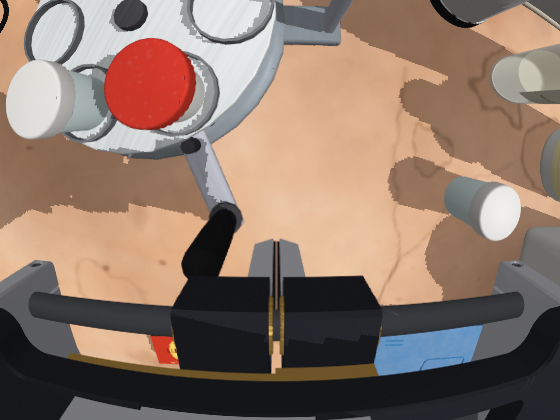

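The red pot is now at (150,83), where the white one stood after stroke 1. That is 60° further on, as expected. Fourth stroke.

Call:
play_rows(moves=[{"claw":0,"linear":[-2,-22,0],"turn":[0,0,0]},{"claw":0,"linear":[-7,-42,0],"turn":[0,0,0]},{"claw":0,"linear":[-10,-60,0],"turn":[0,0,0]},{"claw":0,"linear":[-10,-78,0],"turn":[0,0,0]},{"claw":0,"linear":[-9,-96,0],"turn":[0,0,0]},{"claw":0,"linear":[-5,-113,0],"turn":[0,0,0]},{"claw":0,"linear":[-1,-127,0],"turn":[0,0,0]},{"claw":0,"linear":[1,-134,0],"turn":[0,0,0]}])

```text
time_s: 13.55
ee_pos: [0.4303, -0.2475, 0.0873]
eef_rot: [3.134, 0.008, 0.213]
force: [-3.4, -11.5, 1.9]
grip_width: 0.0007
```

Call:
play_rows(moves=[{"claw":0,"linear":[1,-5,0],"turn":[0,0,0]},{"claw":0,"linear":[1,-5,0],"turn":[0,0,0]},{"claw":0,"linear":[1,-5,0],"turn":[0,0,0]}])

```text
time_s: 13.92
ee_pos: [0.4305, -0.2452, 0.0876]
eef_rot: [3.128, 0.007, 0.213]
force: [2.1, -25.2, -9.1]
grip_width: 0.0005
```

Call:
play_rows(moves=[{"claw":0,"linear":[-2,15,0],"turn":[0,0,0]},{"claw":0,"linear":[-8,35,0],"turn":[0,0,0]},{"claw":0,"linear":[-11,55,0],"turn":[0,0,0]},{"claw":0,"linear":[-11,75,0],"turn":[0,0,0]},{"claw":0,"linear":[-9,95,0],"turn":[0,0,0]},{"claw":0,"linear":[-4,115,0],"turn":[0,0,0]},{"claw":0,"linear":[-1,132,0],"turn":[0,0,0]},{"claw":0,"linear":[-1,136,0],"turn":[0,0,0]}])

```text
time_s: 14.92
ee_pos: [0.458, -0.3793, 0.089]
eef_rot: [3.128, 0.007, 0.212]
force: [-0.3, 0.4, 0.6]
grip_width: 0.0003
```

Run:
```python
from h import *
from station import get_obs
o=get_obs(); print(o['time_s'],o['ee_pos'],o['eef_rot'],o['force'])
a=vision.camera("wrist");b=vision.camera("scene")[100:310,180:460]
cv2.imwrite("pics/i.png",np.hstack([cv2.resize(a,(400,300)),cv2.resize(b,(400,300))]))
```

```text
14.925 [ 0.45798698 -0.37927247  0.0890395 ] [3.12840168 0.00705894 0.21186356] [-0.28846787  0.40976075  0.61428326]
```

View pics/i.png

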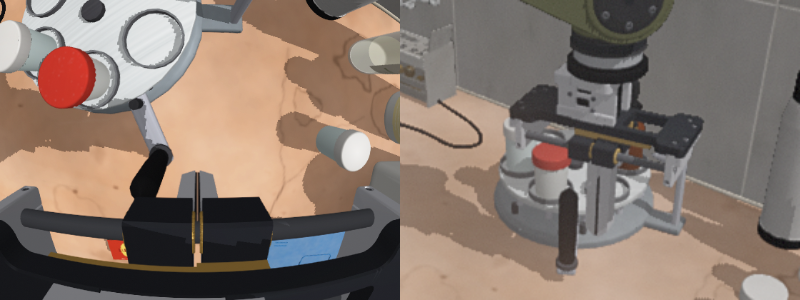

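The bottle (brown, right panel near (635,135)) is one step behind the pointer. Fifth stroke.

Call:
play_rows(moves=[{"claw":0,"linear":[-2,-22,0],"turn":[0,0,0]},{"claw":0,"linear":[-7,-42,0],"turn":[0,0,0]},{"claw":0,"linear":[-10,-60,0],"turn":[0,0,0]},{"claw":0,"linear":[-10,-78,0],"turn":[0,0,0]},{"claw":0,"linear":[-9,-96,0],"turn":[0,0,0]},{"claw":0,"linear":[-5,-113,0],"turn":[0,0,0]},{"claw":0,"linear":[-1,-127,0],"turn":[0,0,0]},{"claw":0,"linear":[1,-134,0],"turn":[0,0,0]}])

```text
time_s: 16.02
ee_pos: [0.4304, -0.2472, 0.0878]
eef_rot: [3.127, 0.007, 0.213]
force: [-4.6, -14.4, 2.7]
grip_width: 0.0002
```

Call:
play_rows(moves=[{"claw":0,"linear":[1,-5,0],"turn":[0,0,0]},{"claw":0,"linear":[1,-5,0],"turn":[0,0,0]},{"claw":0,"linear":[1,-5,0],"turn":[0,0,0]}])

```text
time_s: 16.4
ee_pos: [0.4305, -0.245, 0.0881]
eef_rot: [3.121, 0.006, 0.213]
force: [1.5, -27.1, -9.7]
grip_width: 0.0003
```

Call:
play_rows(moves=[{"claw":0,"linear":[-2,15,0],"turn":[0,0,0]},{"claw":0,"linear":[-8,35,0],"turn":[0,0,0]},{"claw":0,"linear":[-11,55,0],"turn":[0,0,0]},{"claw":0,"linear":[-11,75,0],"turn":[0,0,0]},{"claw":0,"linear":[-9,95,0],"turn":[0,0,0]},{"claw":0,"linear":[-4,115,0],"turn":[0,0,0]},{"claw":0,"linear":[-1,135,0],"turn":[0,0,0]},{"claw":0,"linear":[-1,146,0],"turn":[0,0,0]}])

```text
time_s: 17.4
ee_pos: [0.4603, -0.389, 0.0908]
eef_rot: [3.121, 0.006, 0.212]
force: [-0.1, -0.6, 0.4]
grip_width: 0.0004
```

Now I'll raise the arm straight up, clear of everything, and check.

Call:
play_rows(moves=[{"claw":0,"linear":[-5,10,-40],"turn":[0,0,0]},{"claw":0,"linear":[-20,10,-90],"turn":[0,0,0]},{"claw":0,"linear":[-40,10,-140],"turn":[0,0,0]},{"claw":0,"linear":[-60,10,-190],"turn":[0,0,0]},{"claw":0,"linear":[-70,10,-240],"turn":[0,0,0]},{"claw":0,"linear":[-70,10,-290],"turn":[0,0,0]},{"claw":0,"linear":[-70,10,-340],"turn":[0,0,0]},{"claw":0,"linear":[-70,10,-360],"turn":[0,0,0]}])

```text
time_s: 18.4
ee_pos: [0.3944, -0.4059, 0.4544]
eef_rot: [3.118, 0.005, 0.212]
force: [0.3, 0.2, -0.1]
grip_width: 0.0005
```

Run:
```python
from h import *
from station import get_obs
o=get_obs(); print(o['time_s'],o['ee_pos'],o['force'])
a=vision.camera("wrist");b=vision.camera("scene");c=vision.camera("side")
for n,i in zip("wsd",(a,b,c)):cv2.imwrite(f"pics/j_{n}.png",i)
s=b[130:305,235:395]; d=c[125:285,215:365]
cv2.imwrite("pics/j.png",np.hstack([cv2.resize(s,(400,438)),cv2.resize(d,(400,438))]))
cv2.imwrite("pics/j2.png",cv2.resize(a[20:240,150:430],None,fx=2.5,fy=2.5,interpolation=cv2.INTER_CUBIC))
```

```text
18.4 [ 0.39442427 -0.40589411  0.45443563] [ 0.28790219  0.1654178  -0.13182397]
```

View pics/j.png

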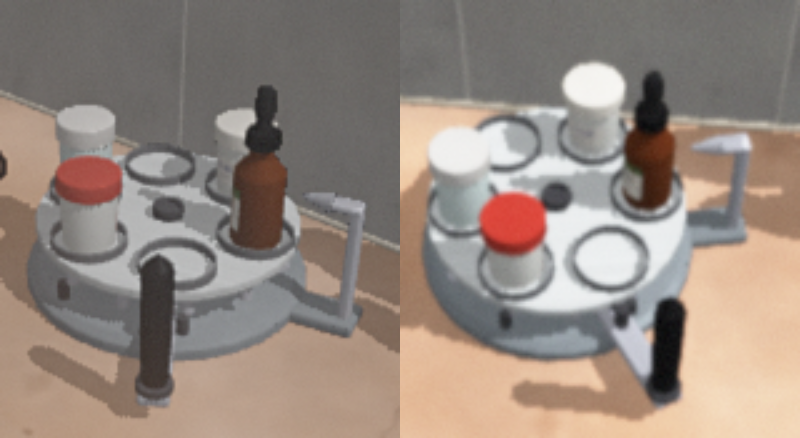

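View pics/j2.png

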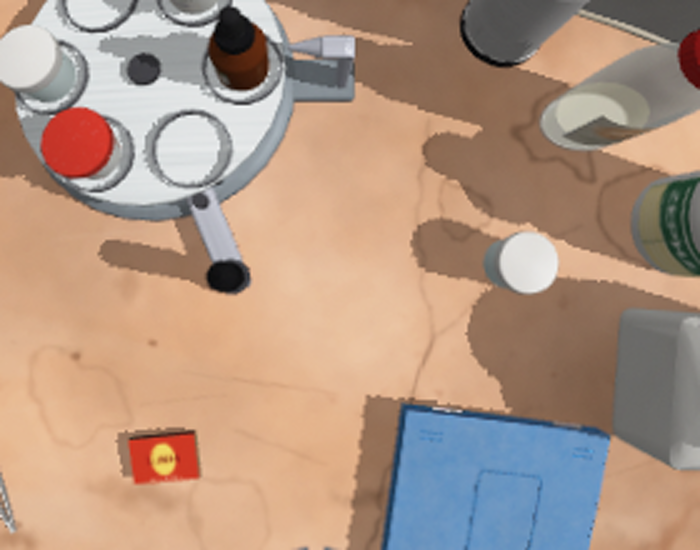

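The bottle now stands next to the cone of the pointer, and the lever looks at rest. I'll put numbers on both using the bottle tip at scene crop (265,90) and side crop (653,77), and the grip top at (155,260) and (671,303).

Run:
```python
from h import *
np.set_printoptions(precision=4,suppress=True)
S=lambda x,y:(x/2.5+235-.3,y/2.503+130-.3)
D=lambda x,y:((x-400)*150/400+215-.3,y*160/438+125-.3)
ax=np.array([.588,-.251])
for k,a,b in[("tip",(265,90),(653,77)),("bulbbase",(263,137),(651,118)),("grip",(155,260),(671,303)),("cone",(308,199),(695,146)),("post",(358,210),(740,143)),("hub",(168,208),(556,196))]:
    p,e=tri(S(*a),D(*b));d=p[:2]-ax;print(k,p,e,np.hypot(*d),np.degrees(np.arctan2(d[1],d[0])))
```

```text
tip [ 0.6    -0.3174  0.1787] 0.00048679351066234185 0.06748641166712617 -79.71756593920476
bulbbase [ 0.5988 -0.3184  0.1425] 0.003361925936650178 0.06823811637485978 -80.86876290911493
grip [ 0.45   -0.3406  0.1294] 0.0006497318085012152 0.16454202282625707 -146.99620069860165
cone [ 0.6137 -0.3512  0.0997] 0.00017209436477102008 0.10345339780503245 -75.61191521073057
post [ 0.6219 -0.3851  0.0992] 0.0026104197683186675 0.13833631565029125 -75.80725927973192
hub [ 0.5867 -0.2498  0.0644] 0.0015721405402620674 0.0017594872555821513 135.82745088121743
```

```bash
python3 -c "
from station import hand_in
print(hand_in())"
```

```text
the job is handed in; nothing more can be done
None
```

I brought the dropper bottle round to the pointer with five full lever strokes, and the job is handed in. I pushed the grip with closed fingers until the force rose sharply at the stop (23–28 N). After each stroke I let the lever spring back, and at the end I lifted the arm clear. It took about 18.4 s.

- **Bottle at the pointer:** it measures at about −80° around the axis against −76° for the pointer, so about 5 mm off (limit 14 mm).
- **Lever at rest:** the grip is within about 1.5 mm of where it started, well under 0.1 rad.
- **Contact:** the wrist force reads about 0.3 N, so the arm is touching nothing. I saw no sign of contact with the turntable or anything on it.
- **Checks that disagreed:** after the first stroke one pocket measured 36° of turn, while a pot measured 24°. The pocket was partly hidden, and the later steps fitted 24°. My estimates of the turntable axis from different views also differed by up to about 5 mm.

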